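Drift the worn bushing out of a wiper arm's eye

TASK

Take the drift by its wooden handle from its rack, feel gently with its rod for the bore of the wiper arm's eye (never forcing the rod against the eye) and push the brass bushing down through the bore with it until the bushing drops out of the far side into the dish below. Then draw the drift out and lay it back across the two posts of its rack, and leave the jug, the socket and the funnel alone.

Things in the scene. Friction and masses are not known exactly. Their poses are not given: they have to be found in the camera images.
- eye_mouth (a point): Centre of the upper mouth of the upright bore in the wiper arm's eye, 90 mm above the ledge; z up along the bore. The bore is 20 mm wide, 40 mm long, open at both ends, its edge broken by 0.5 mm. The bushing sits inside it.
- eye: Eye, wiper arm and stand, all fixed; origin on the ledge under the bore. The eye is a grey 46 x 46 mm block, 40 mm high, underside 50 mm above the ledge, clamped on a dark steel stand: 210 mm long along y, legs 78 mm to either side of the bore, open below. The grey wiper arm runs 290 mm along +x, lower than the mouth.
- bushing: Brass bushing, a cylinder 18 mm in diameter and 20 mm long, 50 g, with two sprung flanks, 14 mm long, that clamp it in the bore; origin at its centre, axis z. It starts upright in the bore, its top 7 to 12 mm below the mouth. The bore's grip takes some 8 to 25 N of push; it drops once its top is about 3 mm above the eye's underside.
- dish: Loose white ceramic dish, 112 mm across, 28 mm high, on the ledge under the eye between the stand's legs; origin at the centre of its underside. The bushing is to end lying in it.
- drift_grip (a point): Centre of the drift's wooden handle, a level bar 100 mm long (x), 22 mm wide (y), 26 mm high (z up). Its steel rod hangs straight down and is NOT centred: it is set up to 15 mm to either side of this point along x, differently each time, and on it in y. This offset is not reported: feel or look for it.
- drift: The whole drift, 210 g; origin at the centre of the handle's underside, axes as its. The rod, 16 mm in diameter below a 23 mm collar 14 mm long, reaches 80 mm below the handle's underside (93 mm below the handle's centre) and has a 0.5 mm chamfer at its end. It sits on a rubber buffer: pushed, it yields up into the handle, 1 mm per 6 N, 6 mm at most. Sideways it holds up to 60 N.
- rack_top (a point): Middle of the fixed plywood rack, level with the tops of its two posts, 95 mm above the ledge. Posts 40 mm to either side along x, 16 mm thick, with lips 11 mm high and 32 mm apart in y; the handle lies along x between the lips, its centre 13 mm above this point, rod hanging in the free 64 mm gap between the posts.
- jug: Green closed jug, 96 mm across, 170 mm high, loose, origin under it. Leave alone.
- socket: Aluminium socket, a short tube 42 mm across, 50 mm high, loose, origin under it. Leave alone.
- funnel: Grey plastic funnel standing on its wide mouth, 104 mm across, 105 mm high, loose, origin under it. Leave alone.
There are look-alikes about, which are no part of the job. Of the things that look like the part that bears rack_top, the largest one is meant.

How it is judged:
On the way, in this order (a step that is already met when the one before it is completed fails the run):
1. the drift's rod is in the bore and presses on the bushing (contact force between drift and bushing above 2 N and horizontal distance between bushing and eye_mouth below 0.004 m and z of drift_grip in the frame of eye_mouth below 0.09 m), for 0.1 s.
2. the bushing has left the far side of the eye, with the drift still in the bore (z of bushing in the frame of eye_mouth below -0.052 m and z of drift_grip in the frame of eye_mouth below 0.07 m and horizontal distance between drift_grip and eye_mouth below 0.024 m), for 0.1 s.
At the end, for the whole second after the job is handed in: The bushing lies at rest in the upright dish under the eye (within 48 mm of the dish's centre, below 32 mm), and the drift lies level and still lengthwise across both posts of its rack between the lips, handle's centre within 15 mm of the rack's middle (horizontal distance between bushing and dish below 0.048 m and height (world z) of bushing below 0.032 m and linear speed of bushing below 0.03 m/s and angle between dish's own z axis and vertical below 0.1 rad and horizontal distance between drift_grip and rack_top below 0.015 m and z of drift_grip in the frame of rack_top between 0.009 and 0.017 m and angle between drift's own z axis and vertical below 0.08 rad and angle between the x axis of drift and the x axis of rack_top, either way round below 0.25 rad and linear speed of drift below 0.02 m/s); the robot touches nothing.
It fails at once if the rod is forced against the eye (over 40 N) (contact force between drift and eye above 40 N).
It fails at once if the bushing is rammed (over 40 N) (contact force between drift and bushing above 40 N).
It fails at once if the drift touches the dish (contact force between drift and dish above 1 N).
It fails at once if the dish is pushed away (distance of dish from where it was at the start of the episode above 0.02 m).
It fails at once if the jug, the socket or the funnel is disturbed (distance of any of jug, socket, funnel from where it was at the start of the episode above 0.015 m).
It also fails if it takes over 72 s, if anything falls off the work surface, if the arm or the gripper's body presses on something with over 40 N, if the wrist force passes 120 N, or if a joint passes its speed limit or range.

ROBOT

A 6-joint arm with a two-finger parallel gripper is mounted at the origin on the work surface. World frame = base frame: x ahead of the robot, y to its left, z up, the work surface at z = 0. Lengths are in m, angles in rad, forces in N, time in s.
With the tool pointing down it reaches from about 0.425 to 0.95 m from the base axis. Payload 14.7 kg.
Tool frame: the origin (TCP) lies at the centre of the arm's flange, where the gripper is bolted on; the fingertips stand 173 mm ahead of it and the grasp point (between the pads) lies 155 mm ahead of it; x points along the fingers, z is the direction in which the jaws open and shut, and the axes are right-handed (so a half turn about x gives the same grasp; the last joint's range is limited). The gripper opens to 85 mm and grips with 20 to 120 N. Pads are 22 mm wide; open, the fingers measure 114 mm over their backs; the gripper's body (76 mm by 85 mm) begins 54 mm behind the grasp point. The pads swing forward as they close: fully open they stand 13 mm farther back than shut.
Start: joints at [1.069, 0.48, 1.596, -0, 1.065, -0.047], TCP at [0.286, 0.584, 0.405] pointing down, gripper open.
Joint ranges: [-2.75, 2.75], [-0.82, 2.05], [0.23, 2.67], [-1.56, 4.7], [0.09, 2.69], [-2.92, 2.92]. Speed limits (rad/s): [1.89, 1.89, 2.39, 3.01, 3.01, 3.01].

INTERFACE

Orientations are given as [roll, pitch, yaw] about the fixed x, y, z axes, in that order (R = Rz(yaw) Ry(pitch) Rx(roll)).
In Python, from plant import ctrl gives the robot as it stands.
- The arm moves only by the shell command python3 -m crank 'ROWS' [OPENING]. ROWS is JSON, a list of rows, each a list of 6 numbers: the shift along the tool's x, y, z in cm, then the turn, a rotation vector about the tool's x, y, z in rad. A call has 1 to 10 rows; each row is the pose to reach, as a shift and turn from the pose measured when the call began, along the tool's axes at that moment; what a row does not reach only later rows make up. A row lasts 1/10 s, in which the tool goes at most 50 mm and 8.59 degrees, less where a joint would pass 70% of its speed; a pose out of reach is approached as far as the arm can. A call with a gripper value outside its range is refused whole. OPENING is the finger opening in cm, from 0 to 8.54, set as the call begins (- or left out, the last holds). The fingers move at their own pace and stop on an object; the grip force is fixed at half the most. Time passes only in rows, so rows that repeat a pose let the fingers close. It gives the time, the measured TCP pose, the force and the opening at its end, in the units of the state.
- ctrl.get_state(): the state, without advancing time (a new reading comes with each control period).
- ctrl.camera(name): name is "side" or "top" or "wrist"; returns a dict with "frame" (480x640x3 uint8, blue, green, red), "range_z" (480x640 float32, m along the optical axis (not along the pixel's ray), 0 where there is no reading), "K" (3x3 intrinsics, pixels), "T" (4x4, takes a point from camera to world coordinates); the wrist camera has in their place "hand_eye" (4x4, takes a point from camera to tool coordinates, whose origin is the TCP and whose axes are the tool frame's). Camera axes: x right, y down, z forward; pixel columns grow to the right and rows downward; lengths in m; the calibration is good to about 2 mm. The wrist camera is an equidistant fisheye: a pixel r from the principal point sees the ray r / f radians off the axis. A picture is of the moment at which its call begins: read the wrist's pose just before it.
- ctrl.job_done(): hands the job in, once; it reports no verdict.
The state is a dict: "time": time; "q": joint angles; "dq": joint speeds; "tau": joint torques, N m; "tcp_pos": TCP position; "tool_rot": TCP orientation; "contact_force": force on the tool from outside, world axes, zero at the start; "wrist_torque": the same for the moment, N m; "opening": finger opening in m.
Only numpy, scipy, OpenCV 4.12 (cv2) and the standard library are available. Lean on these libraries where they do the work, as an engineer would, in place of code of your own. Each camera call takes 0.05 s, during which the arm holds its last target. There are 200 camera calls.

## Working session

There is one attempt and no reset: what is moved stays moved. The work goes in short steps, Python scripts to look and compute and a shell command to move; the robot and the scene stay as the last step left them, time stands still between calls to the robot, and variables do not carry over. Pictures are saved under pics/ and viewed, about 8 in all and at most 12, crops included, and the job is handed in when it is done.

```bash
ls; mkdir -p pics
python3 - <<'E'
from plant import ctrl
import cv2,numpy as np
s=ctrl.get_state();print({k:np.round(v,3).tolist() for k,v in s.items()})
for n in("top","side"):
    c=ctrl.camera(n);cv2.imwrite(f"pics/{n}0.png",c["frame"]);np.savez(f"pics/{n}0.npz",**c)
    print(n,c["K"].tolist(),np.round(c["T"],4).tolist())
E
```

```text
pics
{'time': 0.0, 'q': [1.069, 0.481, 1.597, -0.0, 1.065, -0.047], 'dq': [-0.001, -0.001, -0.0, 0.002, 0.0, 0.001], 'tau': [-0.004, -95.062, -43.021, -0.001, 0.012, 0.0], 'tcp_pos': [0.285, 0.584, 0.404], 'tool_rot': [3.114, 1.57, -2.053], 'contact_force': [-0.456, 0.262, 0.481], 'wrist_torque': [0.019, 0.01, -0.017], 'opening': 0.085}
top [[493.5835163963538, 0.0, 320.96392368218915], [0.0, 493.5835163963538, 232.7467882370782], [0.0, 0.0, 1.0]] [[-0.0232, -0.9942, 0.1049, 0.4148], [-0.9996, 0.0217, -0.0155, 0.0197], [0.0131, -0.1052, -0.9944, 1.3769], [0.0, 0.0, 0.0, 1.0]]
side [[592.5688361316483, 0.0, 310.9498307633917], [0.0, 592.5688361316483, 243.91917250694266], [0.0, 0.0, 1.0]] [[0.6665, -0.5037, 0.5497, -0.2173], [-0.7455, -0.4494, 0.4922, -0.7056], [-0.0009, -0.7378, -0.675, 1.0472], [0.0, 0.0, 0.0, 1.0]]
```

View pics/top0.png

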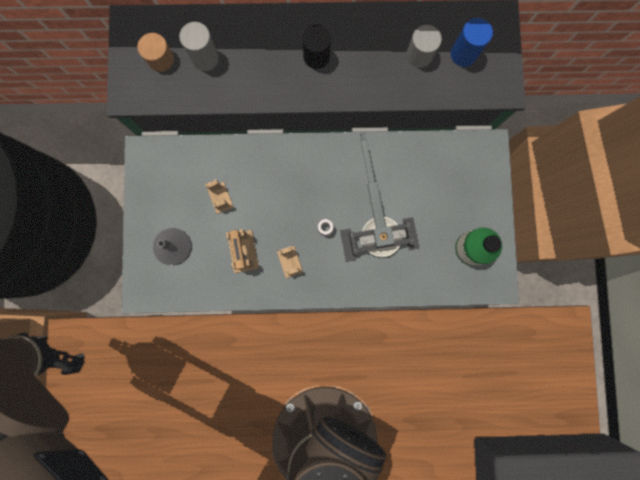

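View pics/side0.png

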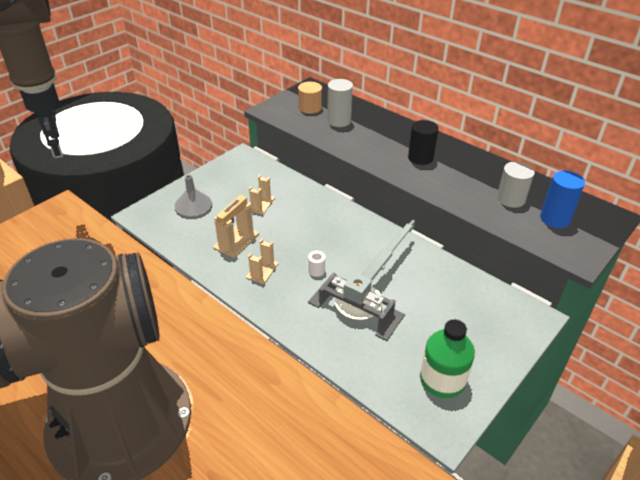

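Top view: the ledge holds a handle-bearing rack at (241,250), the largest. Two smaller look-alike racks are at (220,196) and (289,262). The eye is at (383,237), socket (326,228), funnel (171,246), jug (479,247). I choose the one at (241,250), and will check it in a close crop.

```bash
cat > h.py <<'E'
import numpy as np,cv2
from plant import ctrl
from scipy.spatial.transform import Rotation as R
def cloud(c):
    v,u=np.mgrid[0:480,0:640];K=c["K"];z=c["range_z"]
    p=np.stack([(u-K[0,2])/K[0,0]*z,(v-K[1,2])/K[1,1]*z,z,np.ones_like(z)],-1)
    return (p@c["T"].T)[...,:3]
def pose():
    s=ctrl.get_state();return np.array(s["tcp_pos"]),R.from_euler("xyz",s["tool_rot"]).as_matrix()
def shot(name):
    p,r=pose();c=ctrl.camera("wrist");cv2.imwrite(f"pics/{name}.png",c["frame"]);np.savez(f"pics/{name}.npz",p=p,r=r,**c);return c
def ray(n,uv):
    "world origin, directions of fisheye pixels"
    d=np.load(f"pics/{n}.npz");K=d["K"];uv=np.atleast_2d(uv).astype(float)
    x=(uv[:,0]-K[0,2])/K[0,0];y=(uv[:,1]-K[1,2])/K[1,1];t=np.hypot(x,y)+1e-9
    v=np.stack([np.sin(t)*x/t,np.sin(t)*y/t,np.cos(t)],1);H=d["hand_eye"]
    return d["p"]+d["r"]@H[:3,3],v@(d["r"]@H[:3,:3]).T
def onz(n,uv,z):
    o,v=ray(n,uv);return o+v*((z-o[2])/v[:,2])[:,None]
def go(target,Rt=None):
    "print cm shift in tool axes and rotvec for a TCP target"
    p,r=pose();print("shift cm",np.round(r.T@(np.array(target)-p)*100,2),"rot",np.round(R.from_matrix(r.T@(r if Rt is None else Rt)).as_rotvec(),4))
def down(yaw):
    "tool x down, jaw axis z at heading yaw"
    x=np.array([0,0,-1.]);z=np.array([np.cos(yaw),np.sin(yaw),0]);return np.stack([x,np.cross(z,x),z],1)
E
python3 - <<'E'
from h import *
for n in("top","side"):
    c=dict(np.load(f"pics/{n}0.npz"));P=cloud(c)
    if n=="top":
        led=P[270:300,300:340].reshape(-1,3);L=np.median(led[:,2]);print("ledge",L)
    for nm,(a,b,lo,hi) in dict(handle=((0,0),0,.098,.14)).items(): pass
    X=P-[0,0,L];m=(X[...,2]>.098)&(X[...,2]<.135)
    if n=="top":
        for nm,(u0,u1,v0,v1) in dict(rack=(222,268,222,280),eye=(335,425,210,265),r1=(200,240,175,216),r2=(272,306,242,282)).items():
            Q=X[v0:v1,u0:u1].reshape(-1,3);h=Q[:,2]
            print(nm,"maxh",np.percentile(h,[90,95,99]))
            for lo,hi in((.085,.095),(.095,.112),(.112,.13)):
                k=(h>lo)&(h<hi)
                if k.sum()>5:
                    q=Q[k];r=cv2.minAreaRect((q[:,:2]*1000).astype(np.float32));print(lo,k.sum(),np.median(q,0).round(4),r)
c=cv2.imread("pics/side0.png");d=cv2.imread("pics/top0.png")
a=cv2.resize(c[180:290,190:290],None,fx=4,fy=4);b=cv2.resize(d[180:290,190:290],None,fx=4,fy=4)
cv2.imwrite("pics/crop.png",np.hstack([a,b]))
c=ctrl.camera("wrist");print(c["K"],c["hand_eye"].round(4))
E
```

```text
ledge -0.001082962947131394
rack maxh [0.11888324 0.12182623 0.12475409]
0.085 30 [0.4901 0.2038 0.093 ] ((513.7203369140625, 217.07809448242188), (94.97855377197266, 41.87953186035156), 9.936614036560059)
0.095 117 [0.5083 0.2095 0.1047] ((511.5825500488281, 217.6932830810547), (99.7582778930664, 43.88330078125), 9.698735237121582)
0.112 347 [0.5107 0.2172 0.1208] ((511.12750244140625, 217.83502197265625), (99.58893585205078, 23.024097442626953), 9.849559783935547)
eye maxh [0.07085025 0.08654858 0.09259315]
0.085 253 [ 0.5384 -0.1639  0.0897] ((539.4135131835938, -163.15530395507812), (45.634830474853516, 46.985504150390625), 8.214362144470215)
r1 maxh [0.04671454 0.06803913 0.07696036]
r2 maxh [0.0249688  0.06913743 0.07740538]
[[371.64829954   0.         319.02663301]
 [  0.         371.64829954 239.9500096 ]
 [  0.           0.           1.        ]] [[ 4.000e-04 -2.640e-01  9.645e-01  2.980e-02]
 [ 7.000e-04 -9.645e-01 -2.640e-01  6.620e-02]
 [ 1.000e+00  7.000e-04 -2.000e-04 -1.300e-03]
 [ 0.000e+00  0.000e+00  0.000e+00  1.000e+00]]
```

View pics/crop.png

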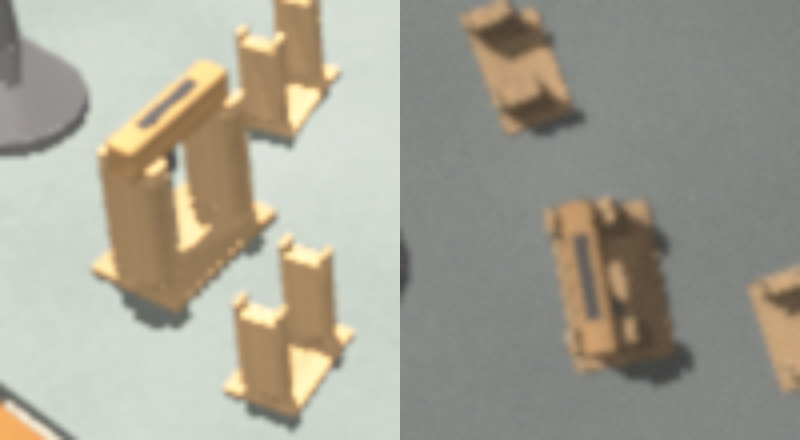

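Crop: the tall rack carries the striped handle, while both look-alikes are shorter, empty racks. The target is confirmed. Next I move above the handle.

Run:
```python
from h import *
p,r=pose();print(r.round(2))
for y in(9.85+90,9.85-90): go([.511,.2175,.40],down(np.radians(y)))
```

```text
[[-0.   -0.9   0.44]
 [-0.    0.44  0.9 ]
 [-1.    0.   -0.  ]]
shift cm [  0.44 -36.35 -23.  ] rot [-6.267e-01 -9.000e-04 -3.000e-04]
shift cm [  0.44 -36.35 -23.  ] rot [ 2.5149e+00 -4.0000e-04  1.1000e-03]
```

```bash
python3 -m crank '[[0.4,-36.35,-23,-0.627,0,0],[0.4,-36.35,-23,-0.627,0,0],[0.4,-36.35,-23,-0.627,0,0],[0.4,-36.35,-23,-0.627,0,0],[0.4,-36.35,-23,-0.627,0,0],[0.4,-36.35,-23,-0.627,0,0],[0.4,-36.35,-23,-0.627,0,0],[0.4,-36.35,-23,-0.627,0,0],[0.4,-36.35,-23,-0.627,0,0],[0.4,-36.35,-23,-0.627,0,0]]'
python3 - <<'E'
from h import *
shot("w1");go([.511,.2175,.40],down(np.radians(99.85)))
E
```

```text
time: 1.15
tcp_pos: [0.5132, 0.2135, 0.4003]
tool_rot: [3.114, 1.569, -1.431]
contact_force: [0.1, 0.2, -0.2]
opening: 0.0856
shift cm [0.02 0.07 0.24] rot [-0.0036 -0.0009 -0.0007]
```

```bash
python3 -m crank '[[0,0,0,0,0,0],[0,0,0,0,0,0]]'
python3 - <<'E'
from h import *
shot("w1");go([.511,.2175,.40],down(np.radians(99.85)))
E
```

```text
time: 1.4
tcp_pos: [0.5117, 0.2158, 0.4001]
tool_rot: [2.248, 1.569, -2.295]
contact_force: [-0.6, 0.3, 0.7]
opening: 0.0853
shift cm [0.01 0.03 0.15] rot [-0.0024 -0.0009 -0.0011]
```

View pics/w1.png

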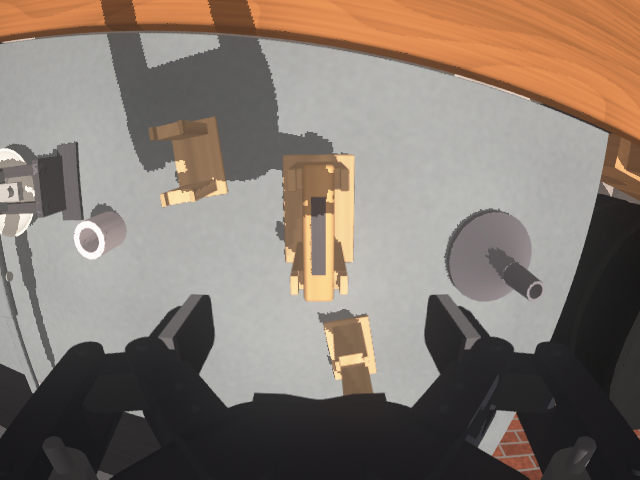

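Wrist view: the handle runs from about (318,165) to (318,300) between the lips, with the open fingers either side of it. I measure it from the range data.

```bash
cat >> h.py <<'E'
def wcloud(n):
    d=np.load(f"pics/{n}.npz");v,u=np.mgrid[0:480,0:640]
    o,r=ray(n,np.stack([u.ravel(),v.ravel()],1))
    c=d["r"]@d["hand_eye"][:3,2];z=d["range_z"].ravel()
    return (o+r*(z/(r@c))[:,None]).reshape(480,640,3)
E
python3 - <<'E'
from h import *
X=wcloud("w1");Q=X[130:310,270:370].reshape(-1,3)
for lo,hi in((.1,.112),(.114,.127)):
    q=Q[(Q[:,2]>lo)&(Q[:,2]<hi)];r=cv2.minAreaRect((q[:,:2]*1000).astype(np.float32));print(len(q),np.median(q[:,2]),r)
q=X[225:270,380:440].reshape(-1,3);print("ledge",np.median(q[:,2]))
E
```

```text
804 0.1066816737566573 ((510.119384765625, 213.10733032226562), (100.45637512207031, 44.47504806518555), 9.796428680419922)
4400 0.12190970076891729 ((509.9242248535156, 213.13397216796875), (100.16844177246094, 22.513063430786133), 9.749628067016602)
ledge 0.0009404177780743539
```

Run:
```python
from h import *
c=dict(np.load("pics/side0.npz"));X=cloud(c)
a=np.radians(9.8)
Q=X[185:270,190:280].reshape(-1,3)
q=Q[(Q[:,2]>.113)&(Q[:,2]<.128)];r=cv2.minAreaRect((q[:,:2]*1000).astype(np.float32));print(len(q),r)
ctr=np.array(r[0])/1000
F=np.stack([(Q[:,:2]-ctr)@[np.cos(a),np.sin(a)],(Q[:,:2]-ctr)@[-np.sin(a),np.cos(a)],Q[:,2]],1)*1000
col=c["frame"][185:270,190:280].reshape(-1,3)
k=(F[:,2]>20)&(F[:,2]<97)&(abs(F[:,0])<34)&(abs(F[:,1])<16)
for f,cc in zip(F[k],col[k]):print(f.round(0),cc)
```

```text
284 ((509.8019104003906, 213.67042541503906), (103.51889038085938, 28.769258499145508), 8.794742584228516)
[32. -4. 89.] [ 74 111 138]
[ 34. -13.  92.] [ 92 128 155]
[32. -1. 84.] [ 75 110 138]
[32. -4. 86.] [ 82 117 143]
[ 33. -10.  88.] [ 93 127 155]
[33.  0. 80.] [ 84 119 147]
[ 31. -15.  88.] [ 92 127 156]
[ 34. -16.  86.] [ 90 124 151]
[33.  4. 75.] [ 85 118 145]
[32. -7. 80.] [ 94 129 157]
[ 32. -11.  82.] [ 93 128 155]
[ 32. -14.  83.] [ 93 128 156]
[ 33. -16.  83.] [ 91 125 153]
[30.  8. 72.] [ 80 115 145]
[33. -6. 76.] [ 93 128 157]
[34. -8. 77.] [ 93 127 155]
[33. 15. 63.] [ 80 114 143]
[33.  8. 67.] [ 93 129 157]
[34.  2. 69.] [ 95 130 158]
[32. -6. 74.] [ 94 129 158]
[ 31. -13.  77.] [ 93 129 156]
[ 32. -16.  77.] [ 91 126 153]
[-2. -9. 95.] [105 131 152]
[31.  3. 67.] [ 95 129 158]
[33. -9. 71.] [ 92 127 156]
[ -7. -10.  96.] [ 91 117 138]
[31.  7. 62.] [ 94 128 157]
[32. -2. 65.] [ 94 131 160]
[-10.  -9.  95.] [ 70  99 123]
[-6. -9. 92.] [109 123 130]
[34.  7. 57.] [ 93 129 158]
[33.  3. 59.] [ 93 129 157]
[33. -7. 63.] [ 93 127 156]
[ 32. -12.  66.] [ 93 129 157]
[ 32.
[... 1055 characters left out ...]
. 22.] [113 156 193]
[32.  8. 26.] [ 93 129 157]
[33.  6. 26.] [ 94 130 159]
[33.  2. 28.] [ 94 130 158]
[34. -4. 31.] [ 94 129 159]
[33. -8. 33.] [ 93 129 157]
[-15.  -9.  65.] [ 97 120 139]
[31. 11. 23.] [ 93 129 157]
[33.  9. 22.] [ 94 129 158]
[34. -0. 25.] [ 95 131 160]
[34. -4. 27.] [ 95 131 161]
[ 30. -10.  29.] [ 93 129 157]
[-9. -6. 52.] [126 162 191]
[32. -8. 23.] [ 93 130 157]
[ 34. -10.  23.] [ 94 130 158]
[ 32. -15.  26.] [ 94 130 159]
[-11.  -8.  52.] [126 162 192]
[-12.  -8.  49.] [121 153 181]
[-11.  -7.  45.] [108 134 157]
[-10.  -5.  39.] [104 126 145]
[-11.  -6.  37.] [ 99 123 142]
[-14.  -8.  37.] [ 95 121 141]
[-15.  -9.  35.] [ 96 121 142]
[-13. -10.  27.] [131 170 201]
```

Run:
```python
from h import *
go([.5053,.2145,.269],down(np.radians(99.8)))
```

```text
shift cm [13.11  0.63 -0.04] rot [-0.0015 -0.0009 -0.0011]
```

```bash
python3 -m crank '[[0,0.6,0,0,0,0],[4,0.6,0,0,0,0],[8,0.6,0,0,0,0],[11,0.6,0,0,0,0],[13,0.6,0,0,0,0],[13.1,0.6,0,0,0,0],[13.1,0.6,0,0,0,0],[13.1,0.6,0,0,0,0]]' && python3 -m crank '[[0,0,0,0,0,0],[0,0,0,0,0,0],[0,0,0,0,0,0],[0,0,0,0,0,0],[0,0,0,0,0,0],[0,0,0,0,0,0],[0,0,0,0,0,0],[0,0,0,0,0,0]]' 1
```

```text
time: 2.25
tcp_pos: [0.5058, 0.2154, 0.2704]
tool_rot: [-2.352, 1.57, -0.611]
contact_force: [-0.9, 0.1, -0.1]
opening: 0.0854
time: 3.05
tcp_pos: [0.5059, 0.2154, 0.2708]
tool_rot: [-2.038, 1.57, -0.297]
contact_force: [-2.2, -0.3, 7.7]
opening: 0.0206
```

```bash
python3 -m crank '[[-0.5,0,0,0,0,0],[-2,0,0,0,0,0],[-5,0,0,0,0,0],[-9,0,0,0,0,0],[-13,0,0,0,0,0],[-17,0,0,0,0,0],[-19,0,0,0,0,0],[-19,0,0,0,0,0],[-19,0,0,0,0,0]]'
python3 - <<'E'
from h import *
p,r=pose();print(r.round(3)); go([.45,-.2,.55],down(np.radians(90-48)))
E
```

```text
time: 3.95
tcp_pos: [0.5054, 0.2153, 0.4606]
tool_rot: [-2.086, 1.57, -0.346]
contact_force: [0.4, 0.6, -3.0]
opening: 0.0209
[[ 0.001 -0.986 -0.169]
 [-0.    -0.169  0.986]
 [-1.    -0.001 -0.001]]
shift cm [ -8.93  12.48 -40.  ] rot [ 1.0077 -0.      0.0011]
```

```bash
python3 -m crank '[[-3,1.3,-4,0.1,0,0],[-5,2.5,-8,0.2,0,0],[-7,4,-12,0.3,0,0],[-8.9,5.2,-16.5,0.42,0,0],[-8.9,6.5,-21,0.54,0,0],[-8.9,7.8,-25.5,0.66,0,0],[-8.9,9.2,-30,0.78,0,0],[-8.9,10.6,-34.5,0.9,0,0],[-8.9,12.2,-38.5,1,0,0],[-8.9,12.5,-40,1.008,0,0]]' && python3 -m crank '[[0,0,0,0,0,0],[0,0,0,0,0,0],[0,0,0,0,0,0]]'
python3 - <<'E'
from h import *
c=ctrl.camera("side");cv2.imwrite("pics/s1.png",c["frame"]);p,r=pose();np.savez("pics/s1.npz",p=p,r=r,**c)
q=np.linalg.inv(c["T"])@np.append(p-[0,0,.17],1);uv=c["K"]@q[:3];uv=(uv[:2]/uv[2]).astype(int);print(p,r.round(3),uv,q[2])
u,v=uv;x=max(u-75,0);y=max(min(v-55,330),0);cv2.imwrite("pics/s1c.png",cv2.resize(c["frame"][y:y+150,x:x+160],None,fx=4.5,fy=4,interpolation=cv2.INTER_CUBIC)[:600]);print(x,y)
E
```

```text
time: 4.95
tcp_pos: [0.4486, -0.2032, 0.5479]
tool_rot: [2.312, 1.569, 3.038]
contact_force: [0.1, 0.9, -2.8]
opening: 0.0209
time: 5.25
tcp_pos: [0.4488, -0.2022, 0.5472]
tool_rot: [2.049, 1.568, 2.777]
contact_force: [0.2, -0.7, -2.0]
opening: 0.0212
[ 0.44882285 -0.20200525  0.54749327] [[-0.003 -0.666  0.746]
 [ 0.001  0.746  0.666]
 [-1.     0.002 -0.001]] [349 206] 1.0660719999097246
274 151
```

View pics/s1c.png

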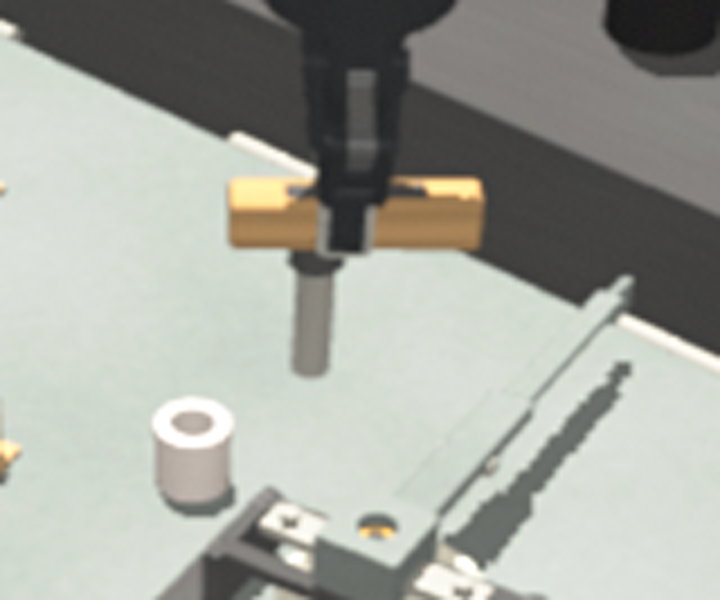

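Crop: the handle spans x 229–485 with the fingers at about 347. The rod is left of centre (collar about 316, tip about 311), so its offset is about -14 mm on the image-left side. I'll measure it properly.

Run:
```python
from h import *
d=np.load("pics/s1.npz");f=d["frame"].astype(int);K=d["K"];T=d["T"];p=d["p"];r=d["r"]
def pl(uv,off):  # intersect with plane containing tool x,y axes, shifted off along tool z
    v=T[:3,:3]@np.array([(uv[0]-K[0,2])/K[0,0],(uv[1]-K[1,2])/K[1,1],1]);n=r[:,2];o=T[:3,3]
    t=((p+off*n-o)@n)/(v@n);return r.T@(o+t*v-p)*1000
n=-1 if (T[:3,3]-p)@r[:,2]<0 else 1
ed=[]
for v in range(201,212,2):
    row=f[v,320:390];m=row[:,2]-row[:,0]>25;k=np.where(m)[0]+320
    a=pl((k[0]-.5,v),n*.011);b=pl((k[-1]+.5,v),n*.011);ed.append((a+b)/2);print(v,k[0],k[-1],a.round(1),b.round(1))
print("handle centre",np.mean(ed,0))
for v in range(222,244,3):
    row=f[v,325:365].sum(1);bg=np.median(np.r_[row[:8],row[-10:]])
    w=np.clip((bg-row)/60.,0,None);w[w<.5]=0;i=np.where(w>0)[0];print(v,i+325 if len(i)<16 else (i[0],i[-1]),pl(((w.clip(0,2)*np.arange(325,365)).sum()/w.clip(0,2).sum(),v),0).round(1))
```

```text
201 324 381 [149.2  46.6 -11. ] [148.9 -55.6 -11. ]
203 325 381 [153.6  44.7 -11. ] [153.4 -55.9 -11. ]
205 325 381 [158.2  44.7 -11. ] [157.9 -56.3 -11. ]
207 325 381 [162.7  44.6 -11. ] [162.4 -56.7 -11. ]
209 325 380 [167.3  44.5 -11. ] [167.  -55.3 -11. ]
211 325 380 [171.9  44.4 -11. ] [171.6 -55.6 -11. ]
handle centre [160.33943038  -5.494577   -11.        ]
222 [339 340 341 342 343 344 345 346 347 348] [206.8   8.8   0. ]
225 [339 340 341 342 343 344 345 346 347 348] [214.1   8.7  -0. ]
228 [339 340 341 342 343 344 345 346 347 348] [221.4   8.6   0. ]
231 [338 339 340 341 342 343 344 345 346 347 348] [228.8   8.8   0. ]
234 [338 339 340 341 342 343 344 345 346 347 348] [236.3   8.6   0. ]
237 [338 339 340 341 342 343 344 345 346 347] [243.8   9.    0. ]
240 [338 339 340 341 342 343 344 345 346 347] [251.4   8.9   0. ]
243 [338 339 340 341 342 343 344 345 346 347] [259.1   8.7   0. ]
```

Rod axis is at tool y = +8.8 mm, z ≈ 0, with the handle centre at y = -5.5, so the offset is 14.3 mm. Next I view the eye from close by with the wrist camera, standing off so the bore isn't hidden.

Run:
```python
from h import *
go([.6085,-.151,.38],down(np.radians(99.8)))
```

```text
shift cm [16.71 -6.86 15.33] rot [-1.0136 -0.     -0.0028]
```

```bash
python3 -m crank '[[0,-2,4,-0.14,0,0],[0,-5,8,-0.28,0,0],[3,-6.9,12,-0.42,0,0],[7,-6.9,15.3,-0.56,0,0],[11,-6.9,15.3,-0.7,0,0],[14,-6.9,15.3,-0.84,0,0],[16.5,-6.9,15.3,-0.98,0,0],[16.7,-6.9,15.3,-1.014,0,-0.003],[16.7,-6.9,15.3,-1.014,0,-0.003]]' && python3 -m crank '[[0,0,0,0,0,0],[0,0,0,0,0,0],[0,0,0,0,0,0]]'
python3 - <<'E'
from h import *
shot("w2");p,r=pose();print(p,r.round(3))
b=np.array([.5395,-.163,.09])
# approx pixel of the bore
d=np.load("pics/w2.npz");H=d["hand_eye"];q=H[:3,:3].T@(r.T@(b-p)-H[:3,3]);t=np.arctan2(np.hypot(*q[:2]),q[2]);print(d["K"][:2,2]+d["K"][0,0]*t*q[:2]/np.hypot(*q[:2]))
E
```

```text
time: 6.2
tcp_pos: [0.6085, -0.1501, 0.3791]
tool_rot: [1.054, 1.569, 2.798]
contact_force: [0.3, -0.6, -2.4]
opening: 0.0211
time: 6.5
tcp_pos: [0.6087, -0.1499, 0.3798]
tool_rot: [0.926, 1.57, 2.671]
contact_force: [-0.5, -0.5, -2.3]
opening: 0.021
[ 0.60864827 -0.14997977  0.3796726 ] [[-0.001 -0.985 -0.173]
 [ 0.    -0.173  0.985]
 [-1.     0.001  0.   ]]
[319.77616334 136.30935724]
```

View pics/w2.png

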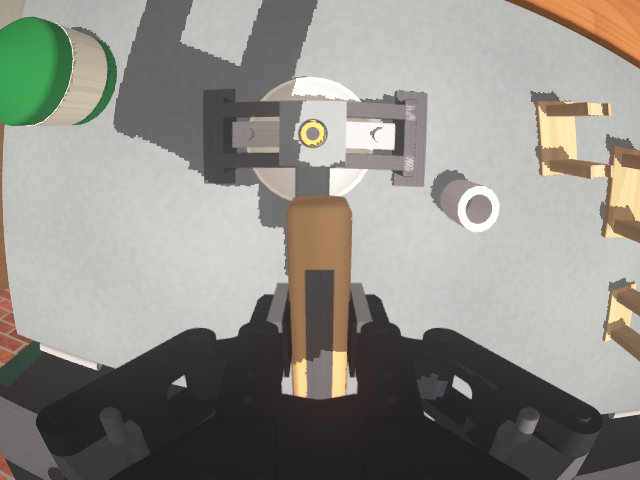

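Wrist view: the bore mouth with brass inside is at about (313,133) on the grey block, with the handle coming up from below. I fit the mouth.

Run:
```python
from h import *
d=np.load("pics/w2.npz");f=d["frame"];g=cv2.cvtColor(f,cv2.COLOR_BGR2HSV)
print(g[133,290:338,1].tolist());print(g[133,290:338,2].tolist())
roi=g[110:157,288:338];m=((roi[...,1]>60)|(roi[...,2]<120)).astype(np.uint8)
n,l,s,c=cv2.connectedComponentsWithStats(m);i=1+np.argmax(s[1:,4]) 
i=l[23,25] or i
ct=max(cv2.findContours((l==i).astype(np.uint8),cv2.RETR_EXTERNAL,cv2.CHAIN_APPROX_NONE)[0],key=len)[:,0]+[288,110]
e=cv2.fitEllipse(ct);print(e,s[i])
for z in(.09,.0925):
    w=onz("w2",ct,z);A=np.c_[2*w[:,:2],np.ones(len(w))];x=np.linalg.lstsq(A,(w[:,:2]**2).sum(1),rcond=None)[0]
    print(z,x[:2].round(4),np.sqrt(x[2]+x[0]**2+x[1]**2))
X=wcloud("w2");Q=X[95:165,275:350].reshape(-1,3);q=Q[(Q[:,2]>.083)&(Q[:,2]<.1)];print("block",cv2.minAreaRect((q[:,:2]*1000).astype(np.float32)),np.median(q[:,2]))
```

```text
[7, 7, 7, 9, 5, 4, 7, 8, 9, 29, 139, 135, 126, 126, 124, 121, 24, 17, 14, 19, 19, 19, 19, 19, 17, 17, 17, 17, 17, 91, 116, 118, 117, 129, 126, 77, 20, 9, 3, 3, 3, 3, 3, 3, 3, 3, 5, 5]
[117, 117, 117, 118, 198, 217, 218, 189, 140, 107, 214, 253, 255, 255, 255, 254, 151, 150, 146, 146, 148, 149, 149, 147, 149, 151, 150, 149, 148, 215, 254, 255, 255, 255, 182, 172, 126, 149, 222, 221, 221, 222, 222, 221, 221, 220, 220, 220]
((312.03302001953125, 132.86685180664062), (25.702268600463867, 27.05332374572754), 43.85094451904297) [ 11  10  28  28 448]
0.09 [ 0.5382 -0.1686] 0.009150813247798987
0.0925 [ 0.5382 -0.1685] 0.009062828300404875
block ((537.409423828125, -168.56521606445312), (45.14129638671875, 46.395240783691406), 9.39425277709961) 0.09095177890820777
```

Run:
```python
from h import *
go([.5467,-.1670,.37],down(np.radians(99.8)))
```

```text
shift cm [ 0.97  6.4  -0.61] rot [ 0.0026  0.0004 -0.0006]
```

```bash
python3 -m crank '[[0.3,2.5,-0.6,0,0,0],[1,5,-0.6,0,0,0],[1,6.4,-0.6,0.003,0,0],[1,6.4,-0.6,0.003,0,0],[1,6.4,-0.6,0.003,0,0],[1,6.4,-0.6,0.003,0,0]]'
python3 - <<'E'
from h import *
c=ctrl.camera("side");p,r=pose();np.savez("pics/s2.npz",p=p,r=r,**c);print(p)
b=np.array([.538,-.1685,.09]);tip=p+r@[.254,.0088,0]
for X in(b,tip):
    q=np.linalg.inv(c["T"])@np.append(X,1);uv=c["K"]@q[:3];print((uv[:2]/uv[2]).round(2))
u,v=357,263;cv2.imwrite("pics/s2c.png",cv2.resize(c["frame"][v-50:v+40,u-50:u+50],None,fx=6,fy=6,interpolation=cv2.INTER_CUBIC));print(u-50,v-50)
E
```

```text
time: 7.15
tcp_pos: [0.5476, -0.167, 0.3702]
tool_rot: [-1.884, 1.57, -0.143]
contact_force: [-0.2, -0.4, -2.3]
opening: 0.0205
[ 0.54753042 -0.16688595  0.37007612]
[357.33 281.68]
[358.18 273.21]
307 213
```

View pics/s2c.png

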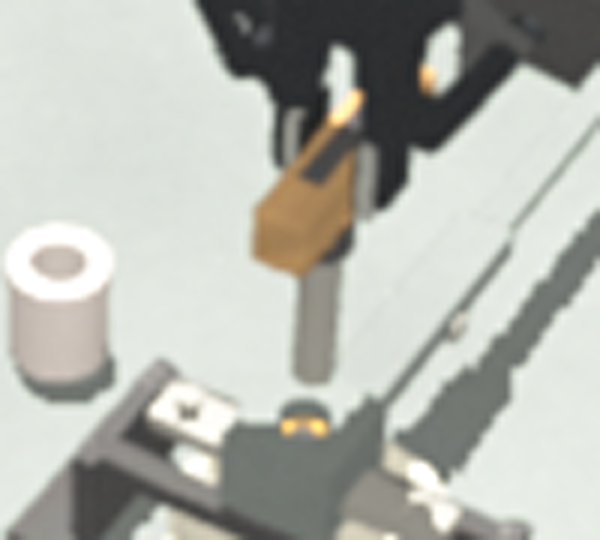

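Crop: rod tip centre is at about (312,376) and the bore mouth at about (304,416), so the rod is roughly on line and slightly to the image right. I'll quantify it.

Run:
```python
from h import *
d=np.load("pics/s2.npz");f=d["frame"].astype(int);K=d["K"];T=np.linalg.inv(d["T"]);p,r=d["p"],d["r"]
pr=lambda X:(lambda q:(q[:2]/q[2]))(K@(T@np.append(X,1))[:3])
for v in range(259,275,2):
    row=f[v,345:375].sum(1)/3.;bg=np.median(np.r_[row[:6],row[-4:]]);w=np.clip((bg-row)/(bg-row.min()),0,1)
    w[w<.25]=0;u=(w*np.arange(345,375)).sum()/w.sum()
    # predicted axis u at that v
    P=np.array([pr(p+r@[t,.0088,0]) for t in np.linspace(.18,.26,81)]);pu=np.interp(v,P[:,1],P[:,0]);print(v,round(u,2),round(pu,2),(w>0).sum())
hs=cv2.cvtColor(d["frame"],cv2.COLOR_BGR2HSV)[275:292,345:372];print((hs[...,2]).tolist().__len__())
for v in range(277,288):print(v,f[v,348:370].sum(1)//3)
a=pr([.538,-.1685,.09]);print(a,[pr(np.array([.538,-.1685,.09])+x)-a for x in([.01,0,0],[0,.01,0],[0,0,.01])])
```

```text
259 359.5 359.24 8
261 359.56 359.09 8
263 359.49 358.94 8
265 359.38 358.79 8
267 359.32 358.64 8
269 359.05 358.49 9
271 358.9 358.34 9
273 358.93 358.19 9
17
277 [227 228 228 228 228 228 229 229 224 210 197 198 205 212 225 229 228 227
 225 223 222 224]
278 [228 229 229 228 228 230 229 228 226 226 221 225 231 232 231 230 229 229
 229 211 194 210]
279 [229 228 228 229 230 231 219 195 179 174 176 186 215 229 230 230 229 230
 230 188 144 159]
280 [229 229 229 229 230 217 173 136 123 119 121 128 158 195 224 230 229 228
 207 153 117 117]
281 [231 230 230 230 228 188 127 112 115 116 115 111 115 150 210 231 211 181
 151 119 115 113]
282 [230 231 230 231 229 178 126 127 128 127 128 129 122 127 194 229 186 126
 115 112 114 114]
283 [181 183 183 183 180 156 186 195 170 158 172 198 191 147 187 204 152 115
 113 115 113 110]
284 [120 121 120 119 118 127 188 199 169 158 173 205 204 162 156 151 120 114
 115 115 112 106]
285 [115 113 115 114 114 117 145 148 134 135 140 159 163 139 120 117 115 116
 115 113 109 106]
286 [117 115 117 116 116 115 118 118 118 121 120 119 117 115 114 116 115 116
 114 109 108 107]
287 [115 115 115 116 117 116 117 117 116 115 115 114 113 114 115 115 115 115
 111 107 107 108]
[357.33301679 281.67543588] [array([ 2.77534238, -2.39801638]), array([-3.49180983, -2.14100668]), array([ 0.23343599, -3.12174951])]
```

Run:
```python
from h import *
go([.5467,-.1656,.349],down(np.radians(99.8)))
```

```text
shift cm [2.11 0.06 0.14] rot [-0.0001 -0.0001  0.0004]
```

```bash
python3 -m crank '[[0,0.06,0.14,0,0,0],[0.7,0.06,0.14,0,0,0],[1.4,0.06,0.14,0,0,0],[2,0.06,0.14,0,0,0],[2,0.06,0.14,0,0,0],[2,0.06,0.14,0,0,0]]' && python3 -m crank '[[0.15,0,0,0,0,0],[0.3,0,0,0,0,0],[0.45,0,0,0,0,0],[0.6,0,0,0,0,0],[0.6,0,0,0,0,0]]'
python3 - <<'E'
from h import *
p,r=pose();print(p,ctrl.get_state()["contact_force"]);go([.5467,-.1656,.34],down(np.radians(99.8)))
E
```

```text
time: 7.8
tcp_pos: [0.5467, -0.1656, 0.3497]
tool_rot: [0.531, 1.57, 2.272]
contact_force: [0.6, 0.7, -2.2]
opening: 0.0208
time: 8.3
tcp_pos: [0.5466, -0.1656, 0.3435]
tool_rot: [0.771, 1.57, 2.512]
contact_force: [0.1, 0.2, -1.7]
opening: 0.0209
[ 0.54661264 -0.16559497  0.343545  ] [ 0.08401093  0.23207318 -1.68443506]
shift cm [ 0.35 -0.01 -0.  ] rot [-0.0002  0.0004 -0.0004]
```

```bash
python3 -m crank '[[0.1,0,0,0,0,0],[0.2,0,0,0,0,0],[0.3,0,0,0,0,0],[0.3,0,0,0,0,0]]'; python3 -m crank '[[0.1,0,0,0,0,0],[0.2,0,0,0,0,0],[0.2,0,0,0,0,0]]'
```

```text
time: 8.7
tcp_pos: [0.5466, -0.1656, 0.3404]
tool_rot: [0.86, 1.57, 2.602]
contact_force: [-0.3, -0.5, -0.7]
opening: 0.0209
time: 9.0
tcp_pos: [0.5465, -0.1656, 0.3382]
tool_rot: [0.909, 1.57, 2.651]
contact_force: [0.1, 0.0, -2.4]
opening: 0.0207
```

No contact with the tip about 6 mm below the mouth, so the rod is in the bore. I continue gently to the bushing.

```bash
python3 -m crank '[[0.1,0,0,0,0,0],[0.2,0,0,0,0,0],[0.3,0,0,0,0,0],[0.3,0,0,0,0,0]]'; python3 -m crank '[[0.1,0,0,0,0,0],[0.2,0,0,0,0,0],[0.2,0,0,0,0,0]]'; python3 -m crank '[[0.1,0,0,0,0,0],[0.2,0,0,0,0,0],[0.2,0,0,0,0,0]]'
```

```text
time: 9.4
tcp_pos: [0.5467, -0.1656, 0.3355]
tool_rot: [0.506, 1.57, 2.248]
contact_force: [-0.1, 0.5, 5.5]
opening: 0.0208
time: 9.7
tcp_pos: [0.547, -0.1657, 0.3342]
tool_rot: [-1.891, 1.57, -0.149]
contact_force: [-1.8, 1.1, 11.8]
opening: 0.021
time: 10.0
tcp_pos: [0.5473, -0.1658, 0.3332]
tool_rot: [-1.994, 1.568, -0.252]
contact_force: [-2.6, 0.9, 17.0]
opening: 0.0208
```

```bash
python3 -m crank '[[0.1,0.05,0,0,0,0],[0.2,0.05,0,0,0,0],[0.2,0.05,0,0,0,0]]'; python3 -m crank '[[0.1,0,0,0,0,0],[0.2,0,0,0,0,0],[0.2,0,0,0,0,0]]'
```

```text
time: 10.3
tcp_pos: [0.5472, -0.1659, 0.3325]
tool_rot: [-2.006, 1.567, -0.264]
contact_force: [-3.2, 2.1, 21.3]
opening: 0.0209
time: 10.6
tcp_pos: [0.5473, -0.1659, 0.3315]
tool_rot: [-2.035, 1.566, -0.293]
contact_force: [-3.6, 0.6, 17.8]
opening: 0.0211
```

```bash
python3 -m crank '[[0.15,0,0,0,0,0],[0.25,0,0,0,0,0],[0.35,0,0,0,0,0],[0.35,0,0,0,0,0]]'; python3 -m crank '[[0.15,0,0,0,0,0],[0.25,0,0,0,0,0],[0.35,0,0,0,0,0],[0.35,0,0,0,0,0]]'
```

```text
time: 11.0
tcp_pos: [0.5474, -0.166, 0.3291]
tool_rot: [-2.062, 1.565, -0.321]
contact_force: [-3.8, 0.4, 18.5]
opening: 0.0215
time: 11.4
tcp_pos: [0.5475, -0.1661, 0.3267]
tool_rot: [-2.086, 1.564, -0.344]
contact_force: [-5.4, 0.9, 19.5]
opening: 0.0208
```

Run:
```python
from h import *
print(ctrl.get_state()["wrist_torque"]);go([.5467,-.1656,.32],down(np.radians(99.8)))
```

```text
[ 0.17778858  1.39544699 -0.02580643]
shift cm [0.67 0.07 0.07] rot [-0.     -0.0035  0.0061]
```

```bash
python3 -m crank '[[0.1,0.04,0.03,0,-0.003,0.006],[0.2,0.07,0.05,0,-0.003,0.006],[0.3,0.07,0.05,0,-0.003,0.006],[0.4,0.07,0.05,0,-0.003,0.006],[0.5,0.07,0.05,0,-0.003,0.006],[0.6,0.07,0.05,0,-0.003,0.006]]'
python3 - <<'E'
from h import *
go([.5467,-.1656,.32],down(np.radians(99.8)))
E
```

```text
time: 12.0
tcp_pos: [0.5473, -0.1661, 0.3222]
tool_rot: [-2.248, 1.568, -0.506]
contact_force: [-1.4, -0.1, 21.6]
opening: 0.0207
shift cm [0.22 0.06 0.06] rot [ 0.     -0.002   0.0025]
```

```bash
python3 -m crank '[[0.12,0.06,0.05,0,-0.003,0.005],[0.24,0.06,0.05,0,-0.003,0.005],[0.36,0.06,0.05,0,-0.003,0.005],[0.48,0.06,0.05,0,-0.003,0.005],[0.6,0.06,0.05,0,-0.003,0.005],[0.7,0.06,0.05,0,-0.003,0.005]]'; python3 -m crank '[[0.12,0.06,0.05,0,-0.003,0.006],[0.24,0.06,0.05,0,-0.003,0.006],[0.36,0.06,0.05,0,-0.003,0.006],[0.48,0.06,0.05,0,-0.003,0.006],[0.6,0.06,0.05,0,-0.003,0.006],[0.7,0.06,0.05,0,-0.003,0.006]]'
```

```text
time: 12.6
tcp_pos: [0.5475, -0.166, 0.3168]
tool_rot: [-2.779, 1.57, -1.037]
contact_force: [-1.9, -0.4, 22.6]
opening: 0.021
time: 13.2
tcp_pos: [0.5477, -0.1661, 0.3114]
tool_rot: [1.429, 1.568, -3.112]
contact_force: [-0.3, -0.8, 20.7]
opening: 0.0208
```

```bash
python3 -m crank '[[0.12,0.06,0.05,0,0,0.002],[0.24,0.06,0.05,0,0,0.002],[0.36,0.06,0.05,0,0,0.002],[0.48,0.06,0.05,0,0,0.002],[0.6,0.06,0.05,0,0,0.002],[0.7,0.06,0.05,0,0,0.002]]'; python3 -m crank '[[0.12,0,0,0,0,0],[0.24,0,0,0,0,0],[0.36,0,0,0,0,0],[0.36,0,0,0,0,0]]';python3 - <<'E'
from h import *
go([.5467,-.1656,.30],down(np.radians(99.8)))
E
```

```text
time: 13.8
tcp_pos: [0.5469, -0.1656, 0.3041]
tool_rot: [1.452, 1.566, -3.089]
contact_force: [0.8, 0.7, -2.9]
opening: 0.0207
time: 14.2
tcp_pos: [0.5469, -0.1656, 0.3003]
tool_rot: [1.435, 1.566, -3.106]
contact_force: [-0.5, -0.9, -1.9]
opening: 0.0209
shift cm [0.03 0.02 0.  ] rot [ 0.0002  0.0007 -0.0052]
```

The force fell to just the drift's weight, so the bushing is out. I draw the drift straight up, then check the dish.

```bash
python3 -m crank '[[0,0,0,0,0,0],[-0.5,0.02,0,0,0,-0.005],[-2,0.02,0,0,0,-0.005],[-4,0.02,0,0,0,-0.005],[-6,0,0,0,0,-0.005],[-9,0,0,0,0,-0.005],[-13,0,0,0,0,-0.005],[-16,0,0,0,0,-0.005],[-16,0,0,0,0,-0.005],[-16,0,0,0,0,-0.005]]'
python3 - <<'E'
from h import *
c=ctrl.camera("side");t=ctrl.camera("top");p,r=pose();np.savez("pics/s3.npz",p=p,r=r,**c)
a=cv2.resize(c["frame"][180:340,280:420],(400,457),interpolation=cv2.INTER_CUBIC);b=cv2.resize(t["frame"][190:290,340:428],(400,455),interpolation=cv2.INTER_CUBIC)
b=cv2.copyMakeBorder(b,0,2,0,0,0);cv2.imwrite("pics/s3.png",np.hstack([a,b]))
go([.6,.1,.46],down(np.radians(99.8)))
E
```

```text
time: 15.2
tcp_pos: [0.5476, -0.1655, 0.4608]
tool_rot: [-1.475, 1.57, 0.267]
contact_force: [0.0, -0.2, -2.4]
opening: 0.0206
shift cm [-0.05 -9.72 25.25] rot [ 0.0002  0.0016 -0.0016]
```

View pics/s3.png

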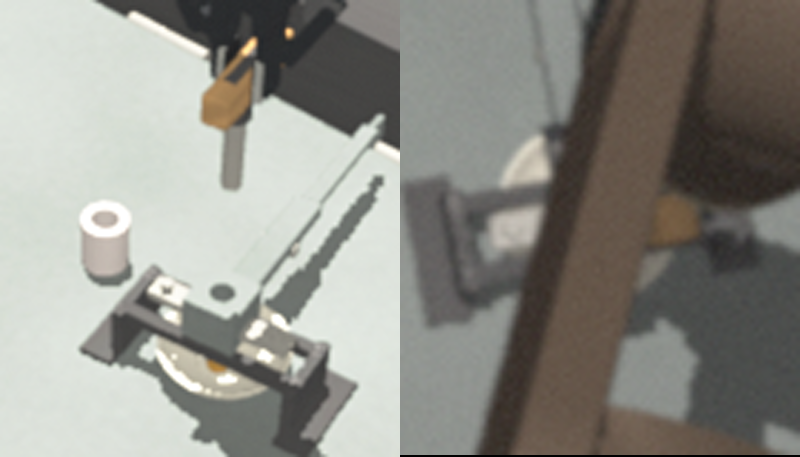

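Left half of the picture: the bore (222,292) is empty and the brass bushing lies in the dish at about (217,365). Now back to the rack, to the TCP pose of the grasp.

Run:
```python
from h import *
go([.5059,.2154,.40],down(np.radians(99.8)))
```

```text
shift cm [ 5.98 -2.42 38.22] rot [ 0.0002  0.0016 -0.0016]
```

```bash
python3 -m crank '[[0,-0.3,4,0,0,0],[0,-0.6,8.5,0,0,0],[0,-0.9,13,0,0,0],[0,-1.2,17.5,0,0,0],[0,-1.5,22,0,0.0016,-0.0016],[0,-1.8,26.5,0,0.0016,-0.0016],[0,-2.1,31,0,0.0016,-0.0016],[2,-2.4,35.5,0,0.0016,-0.0016],[5,-2.4,38,0,0.0016,-0.0016],[6,-2.4,38.2,0,0.0016,-0.0016]]' && python3 -m crank '[[0,0,0,0,0,0],[0,0,0,0,0,0],[0,0,0,0,0,0]]'
python3 - <<'E'
from h import *
c=ctrl.camera("side");p,r=pose();X=cloud(c)
go([.5059,.2154,.2785],down(np.radians(99.8)))
L=(X.reshape(-1,3)-p)@r; k=(L[:,0]>.14)&(L[:,0]<.27)&(abs(L[:,1])<.07)&(abs(L[:,2])<.02);L=L[k]*1000
rod=L[(L[:,0]>195)&(L[:,0]<245)&(abs(L[:,1]-8)<15)];print("rod fit y=",np.polyfit(rod[:,0]-200,rod[:,1],1),"z",np.polyfit(rod[:,0]-200,rod[:,2],1),len(rod))
print("tip",np.percentile(L[:,0],[95,99,100]))
K=c["K"];q=(np.linalg.inv(c["T"])@np.append(p+r@[.19,0,0],1))[:3];uv=(K@q/q[2])[:2].astype(int);print(uv)
u,v=uv;cv2.imwrite("pics/s4.png",cv2.resize(c["frame"][v-60:v+70,u-65:u+65],None,fx=4.5,fy=4.5,interpolation=cv2.INTER_CUBIC))
E
```

```text
time: 16.3
tcp_pos: [0.5039, 0.2176, 0.3961]
tool_rot: [1.639, 1.566, -2.899]
contact_force: [-0.5, 0.2, -2.3]
opening: 0.0211
time: 16.6
tcp_pos: [0.5044, 0.2168, 0.3967]
tool_rot: [1.663, 1.566, -2.876]
contact_force: [-0.2, -0.7, -1.9]
opening: 0.021
shift cm [11.84 -0.17 -0.16] rot [ 0.0019 -0.0002 -0.004 ]
rod fit y= [1.16880357e-02 1.39619944e+01] z [ 4.63794207e-03 -4.71465463e+00] 106
tip [242.13353396 252.87585546 255.44616203]
[224 178]
```

View pics/s4.png

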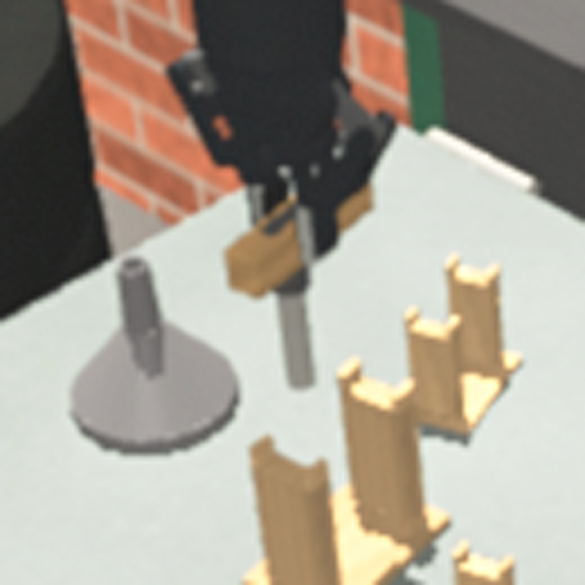

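The picture shows the drift level in the gripper, with the rod parallel to the tool (slopes about 1%) and the rack free. I lower it.

```bash
python3 -m crank '[[0,-0.17,-0.16,0.002,0,-0.004],[3,-0.17,-0.16,0.002,0,-0.004],[5.5,-0.17,-0.16,0.002,0,-0.004],[7,-0.17,-0.16,0.002,0,-0.004],[8,-0.17,-0.16,0.002,0,-0.004],[8,-0.17,-0.16,0.002,0,-0.004],[8,-0.17,-0.16,0.002,0,-0.004],[8,-0.17,-0.16,0.002,0,-0.004]]'
python3 - <<'E'
from h import *
go([.5059,.2154,.2785],down(np.radians(99.8)))
E
```

```text
time: 17.45
tcp_pos: [0.5065, 0.2155, 0.3178]
tool_rot: [-1.558, 1.569, 0.184]
contact_force: [0.2, 0.3, -2.2]
opening: 0.0209
shift cm [3.93 0.07 0.  ] rot [-0.0002  0.      0.0016]
```

```bash
python3 -m crank '[[1,0.07,0,0,0,0.0016],[2,0.07,0,0,0,0.0016],[3,0.07,0,0,0,0.0016],[3.7,0.07,0,0,0,0.0016],[3.9,0.07,0,0,0,0.0016],[3.9,0.07,0,0,0,0.0016]]' && python3 -m crank '[[0.15,0,0,0,0,0],[0.3,0,0,0,0,0],[0.45,0,0,0,0,0],[0.55,0,0,0,0,0],[0.55,0,0,0,0,0]]'
python3 - <<'E'
from h import *
go([.5059,.2154,.2705],down(np.radians(99.8)))
E
```

```text
time: 18.05
tcp_pos: [0.5058, 0.2153, 0.2783]
tool_rot: [1.76, 1.57, -2.781]
contact_force: [-0.0, 0.0, -1.7]
opening: 0.021
time: 18.55
tcp_pos: [0.5058, 0.2153, 0.2728]
tool_rot: [1.745, 1.57, -2.797]
contact_force: [0.3, -0.3, -2.4]
opening: 0.0207
shift cm [ 0.23 -0.01  0.01] rot [-0.0002 -0.0002 -0.001 ]
```

```bash
python3 -m crank '[[0.08,0,0,0,0,0],[0.16,0,0,0,0,0],[0.2,0,0,0,0,0]]'; python3 -m crank '[[0.08,0,0,0,0,0],[0.1,0,0,0,0,0],[0.1,0,0,0,0,0]]'
```

```text
time: 18.85
tcp_pos: [0.5057, 0.2153, 0.2708]
tool_rot: [1.742, 1.57, -2.799]
contact_force: [-2.8, -1.2, 9.5]
opening: 0.0204
time: 19.15
tcp_pos: [0.5057, 0.2153, 0.2708]
tool_rot: [1.751, 1.57, -2.79]
contact_force: [-5.6, -2.7, 19.7]
opening: 0.021
```

Seated at the original height (z 0.2708, contact). I release and retreat upward; the drift was grasped with the same opening clearance.

```bash
python3 -m crank '[[-0.08,0,0,0,0,0],[-0.08,0,0,0,0,0],[-0.08,0,0,0,0,0],[-0.08,0,0,0,0,0],[-0.08,0,0,0,0,0],[-0.08,0,0,0,0,0],[-0.08,0,0,0,0,0],[-0.08,0,0,0,0,0]]' 8 && python3 -m crank '[[-1,0,0,0,0,0],[-4,0,0,0,0,0],[-8,0,0,0,0,0],[-12,0,0,0,0,0],[-13,0,0,0,0,0],[-13,0,0,0,0,0],[-13,0,0,0,0,0]]'
python3 - <<'E'
from h import *
shot("w3");X=wcloud("w3");Q=X[130:320,250:390].reshape(-1,3)
for lo,hi in((.1,.112),(.114,.127)):
    q=Q[(Q[:,2]>lo)&(Q[:,2]<hi)];print(len(q),np.percentile(q[:,2],[5,50,95]).round(4),cv2.minAreaRect((q[:,:2]*1000).astype(np.float32)))
c=ctrl.camera("side");f=c["frame"]
a=cv2.resize(f[170:290,190:290],(400,480),interpolation=cv2.INTER_CUBIC);b=cv2.resize(f[260:330,310:410],(400,280),interpolation=cv2.INTER_CUBIC);b=cv2.copyMakeBorder(b,0,200,0,0,0)
cv2.imwrite("pics/s5.png",np.hstack([a,b]))
t=ctrl.camera("top")["frame"];d=cv2.absdiff(t,cv2.imread("pics/top0.png")).max(2)
for n,(u,v) in dict(jug=(479,247),socket=(326,228),funnel=(171,246),dish=(383,237)).items():print(n,(d[v-25:v+25,u-25:u+25]>60).sum())
E
```

```text
time: 19.95
tcp_pos: [0.5057, 0.2153, 0.2716]
tool_rot: [1.732, 1.57, -2.81]
contact_force: [0.5, -0.1, 0.2]
opening: 0.0804
time: 20.65
tcp_pos: [0.5054, 0.2152, 0.401]
tool_rot: [1.761, 1.57, -2.78]
contact_force: [0.0, -0.1, -0.6]
opening: 0.0801
793 [0.1025 0.1067 0.1079] ((510.3274230957031, 213.1254425048828), (100.79102325439453, 44.587013244628906), 9.984618186950684)
4285 [0.12   0.1219 0.1232] ((509.2132568359375, 214.31053161621094), (99.2431411743164, 22.435768127441406), 9.812882423400879)
jug 0
socket 0
funnel 652
dish 6
```

View pics/s5.png

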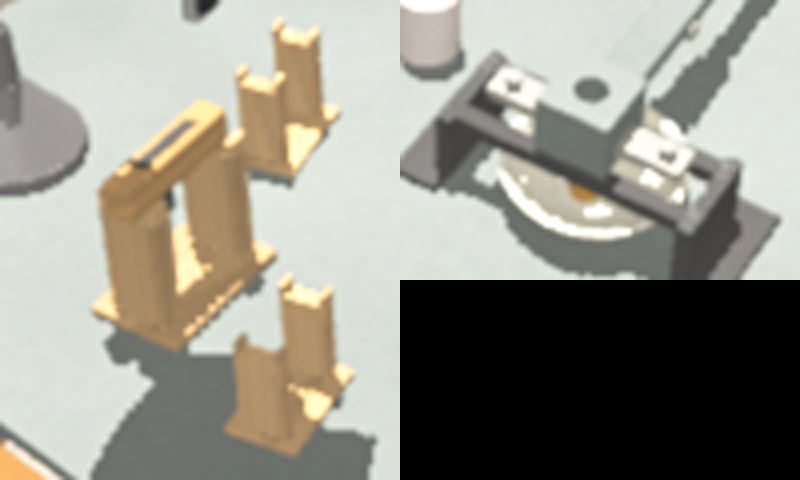

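Picture: the handle lies across both posts between the lips, and the bushing is in the dish (585,187). The measured handle centre is about 1.6 mm from the rack's middle. I hand in.

Run:
```python
from plant import ctrl
print(ctrl.job_done())
```

```text
the job is handed in; nothing more can be done
None
```

I took the drift from the tall rack, pushed the bushing out of the eye into the dish, laid the drift back and handed the job in. It took about 21 s of robot time.

- **Rod offset and entry:** The side camera showed the rod about 14 mm off the handle's centre. The rod entered the bore without touching the eye as far as the wrist force showed.
- **Push:** The bushing gave at a wrist reading of up to about 23 N, roughly 25 N with the drift's weight added. Side forces stayed at about 5 N or less. The reading then fell back to just the drift's weight, and the rod was still in the bore.
- **Drift at the end:** The handle lies level across both posts between the lips. Its centre is about 1.6 mm from the rack's middle and the yaw agrees within about 0.2°.
- **Bushing and dish at the end:** The bore is empty and the bushing lies in the dish, which stands upright and unmoved. I judged its place in the dish by eye and did not measure its distance from the centre.
- **Jug, socket and funnel:** The before/after difference of the top view showed no change at the jug or the socket. It did flag the funnel area, probably because of the arm and its shadow. The side view shows the funnel where it was, to about a pixel.
- **Disagreements:** The top camera placed things about 4–5 mm off in y compared with the wrist camera, so I relied on the wrist and side views. A last side check before entry showed the rod about 1.5 mm off, which I corrected.

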